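# Index the bell turntable to the red-marked hole and lock it

### The job

The brass bell on the index table is finished at this station: pull the red plunger knob up, swing the table round to the hole marked with the red paint dab, and let the plunger spring fully home there so that the table is locked. Never force the pin against the plate, neither sideways nor downwards: it is a light push by hand at most. Leave the knob free and do not disturb the things lying around.

Things in the scene. Friction and masses are not known exactly. Their poses are not given: they have to be found in the camera images.
- index_base: Fixed green and steel round index plate, 304 mm across, flat on the bench, its top 30 mm above the bench. Origin: centre of its underside, on the (vertical) turning axis; z up. Three 10.4 mm holes for the pin are drilled in its top, 110 mm from the axis: one under the plunger at the start, one some 70 to 80 mm along the arc to each side of it (their exact places are not given). The table has end stops a little beyond the outer two holes.
- stage: Grey turning table (156 mm across, 14 mm thick) with a brass bell standing mouth down at its centre (121 mm across, top of its stub and bolt 100 mm above the bench). It turns on a vertical axis, with light friction (1 to 2 N at the knob). Origin: on the axis, at the plate's top, 30 mm above the bench; z up. A 32 mm wide radial arm points along its own -x and carries the plunger 110 mm from the axis.
- knob_centre (a point): Centre of the red plunger knob, an upright cylinder 26 mm in diameter and 24 mm high, 78 mm above the bench when home; over the pin, 110 mm from the axis. Below it is a dark 22 mm housing whose top lies 64 mm above the bench. Under the knob an 8 mm flat-ended steel pin goes down through the arm. The pin is always vertical and turns with the table.
- plunger (a joint): Lift of knob and pin (m): 0 fully home (pin 10 mm deep in a hole), 0.010 pin tip level with the plate's top (also its value when the pin rests on the plate between holes), 0.015 upper stop. A spring drives it down, about 9 N when home and 13 N at the upper stop. The pin slides easily on the plate under its spring and drops in by itself when within about 1 mm of a hole's centre.
- red_dab: Red paint dab, 20 mm disc, on the plate's outer margin about 138 mm from the axis, beside one of the outer holes: it tells which hole is wanted, but was put on by hand and may lie up to 12 mm to either side along the arc from the radial line through that hole. Origin: its centre, at the plate's top.
- yellow_dab: Yellow paint dab of the same size, beside the other outer hole (not wanted).
- spray_can: Red upright can, 52 mm in diameter, 150 mm high, loose; leave alone. Origin: centre of its underside.
- mouthpiece: Brass mouthpiece standing on its cup, 27 mm in diameter, 75 mm high, loose; leave alone. Origin: centre of its underside.
- screwdriver: Screwdriver lying on the bench, loose; leave alone. Origin: about its middle on the underside.
- screw_tin: Blue tin with a steel lid, 68 mm in diameter, 50 mm high, loose; leave alone. Origin: centre of its underside.

How it is judged:
On the way, in this order (a step that is already met when the one before it is completed fails the run):
1. the plunger is pulled up until its pin is clear of the plate (value of joint plunger above 0.0105 m), for 0.1 s.
2. the table is turned to the hole at the red dab and the plunger has sprung home in it (horizontal distance between knob_centre and red_dab below 0.042 m and value of joint plunger below 0.002 m), for 0.2 s.
At the end, for the whole second after the job is handed in: The plunger is home (lift under 2 mm) in the hole at the red dab (knob centre within 42 mm of the dab, seen from above), the table is at rest and the knob is free (all of step 2 and angular speed of stage below 0.05 rad/s and contact force between stage and the fingers below 0.5 N); the robot touches nothing.
It fails at once if the pin is forced against the plate (contact force over 30 N) (contact force between stage and index_base above 30 N).
It fails at once if the spray can is disturbed (moved over 25 mm) (distance of spray_can from where it was at the start of the episode above 0.025 m).
It fails at once if the mouthpiece is disturbed (moved over 25 mm) (distance of mouthpiece from where it was at the start of the episode above 0.025 m).
It fails at once if the screwdriver is disturbed (moved over 25 mm) (distance of screwdriver from where it was at the start of the episode above 0.025 m).
It fails at once if the screw tin is disturbed (moved over 25 mm) (distance of screw_tin from where it was at the start of the episode above 0.025 m).
It also fails if it takes over 48 s, if anything falls off the work surface, if the arm or the gripper's body presses on something with over 40 N, if the wrist force passes 120 N, or if a joint passes its speed limit or range.

### The arm

A 6-joint arm with a two-finger parallel gripper is mounted at the origin on the work surface. World frame = base frame: x ahead of the robot, y to its left, z up, the work surface at z = 0. Lengths are in m, angles in rad, forces in N, time in s.
With the tool pointing down it reaches from about 0.35 to 0.85 m from the base axis. Payload 8.1 kg.
Tool frame: the origin (TCP) lies between the finger pads; the fingertips stand 14 mm ahead of it and the grasp point (between the pads) lies 5 mm behind it (robot.tip_reach is the z of the fingertips in the tool frame, in m); z points along the fingers, y is the line along which they close (so a half turn about z gives the same grasp; the last joint's range is limited). The gripper opens to 93 mm and grips with 3 to 60 N. Pads are 15 mm wide; open, the fingers measure 128 mm over their backs; the gripper's body (75 mm by 188 mm) begins 65 mm behind the grasp point.
Start: joints at [1.227, 0.13, 1.488, -0, 1.523, -0.085], TCP at [0.154, 0.58, 0.233] pointing down, gripper open.
Joint ranges: [-2.96, 2.96], [-0.89, 2.26], [0.02, 2.5], [-1.34, 4.48], [0, 2.73], [-2.66, 2.66]. Speed limits (rad/s): [2.39, 2.39, 2.79, 3.14, 3.14, 3.14].

### API

Orientations are given as a rotation vector (axis times angle).
In Python, from plant import robot gives the robot as it stands. The module is installed in compiled form; this text tells all that it offers.
- The arm moves only by the shell command python3 -m handwheel 'ROWS' [FORCE]. ROWS is JSON, a list of rows, each a list of 7 numbers: the closure, from -1 (fully open) to 1 (shut), then the shift along the tool's x, y, z each as a share of 100 cm, from -1 to 1, then the turn, a rotation vector about the tool's x, y, z each as a share of 180 degrees, from -1 to 1. In form: [[grip, tx, ty, tz, rx, ry, rz], ...]. A call has 1 to 20 rows; each row is the pose to reach, as a shift and turn from the pose commanded when the call began, along the tool's axes at that moment, turning the shorter way round; what a row does not reach only later rows make up. A row lasts 1/8 s, in which the tool goes at most 62.5 mm and 10.7 degrees, less where a joint would pass 70% of its speed; a pose out of reach is approached as far as the arm can. A call with a number of a shift or a turn outside -1 to 1 is refused whole. A call with a gripper value outside its range is refused whole. The fingers move at their own pace and stop on an object; FORCE is the grip in N (left out, the last holds). Time passes only in rows, so rows that repeat a pose let the fingers close. It gives the time, the measured TCP pose, the force, the opening and the grip force at its end, in the units of the state.
- robot.read_state(): the state, without advancing time (a new reading comes with each control period).
- robot.read_camera(name): name is "scene" or "top"; returns a dict with "frame" (400x640x3 uint8, red, green, blue), "fx", "fy", "cx", "cy" (pixels), "rvec" (rotation vector, rad) and "tvec" (3), from world to camera coordinates, as OpenCV has them. Camera axes: x right, y down, z forward; pixel columns grow to the right and rows downward; lengths in m; the calibration is good to about 2 mm. A picture is of the moment at which its call begins. There is no depth.
- robot.close_job(): hands the job in; it is judged then, once.
Trained networks look in a picture, given as the dict that the camera call returned (one of the last four; its "shot" number tells which), for a name from the list of things; names that differ only in an ending like _2 or _b are one class to them, and where a whole thing is asked for, a point or a joint stands for the part that bears it (a point fixed in the world has none). Each returns a list of dicts, best first, with "conf" (0 to 1); they miss things now and then, are a little off and sometimes report something else, mostly with a low value. They report only what shows in the picture. A call takes as long as a camera call.
- robot.regions_of(picture, name): "mask" (400x640 bool, what is visible of it) and "rect" ([left, top, right, bottom] in pixels, round what is visible of it).
The state is a dict: "t": time; "q": joint angles; "dq": joint speeds; "joint_torque": joint torques, N m; "tool_pos": TCP position; "orientation": TCP orientation; "force": force on the tool from outside, world axes, zero at the start; "wrist_torque": the same for the moment, N m; "opening": finger opening in m; "gripper_force": force on a finger pad.
Only numpy, scipy, OpenCV 4.12 (cv2) and the standard library are available. Lean on these libraries where they do the work, as an engineer would, in place of code of your own. Each camera call takes 0.05 s, during which the arm holds its last target. There are 200 camera calls.

## Working session

There is one attempt and no reset: what is moved stays moved. The work goes in short steps, Python scripts to look and compute and a shell command to move; the robot and the scene stay as the last step left them, time stands still between calls to the robot, and variables do not carry over. Pictures are saved under pics/ and viewed, at most 10 in all, crops included, and the job is handed in when it is done.

```bash
mkdir -p pics; cat > h.py <<'E'
import numpy as np,cv2
from plant import robot
def ray(c,uv,z):
    R=cv2.Rodrigues(np.array(c["rvec"],float))[0];t=np.array(c["tvec"],float).ravel()
    d=R.T@np.array([(uv[0]-c["cx"])/c["fx"],(uv[1]-c["cy"])/c["fy"],1]);o=-R.T@t
    return o+d*(z-o[2])/d[2]
def save(c,n,crop=None,s=1):
    f=c["frame"][...,::-1]
    if crop: f=f[crop[1]:crop[3],crop[0]:crop[2]]
    cv2.imwrite("pics/"+n,cv2.resize(f,None,fx=s,fy=s,interpolation=cv2.INTER_CUBIC))
E
python3 - <<'E'
from h import *
Z=dict(index_base=.03,stage=.03,knob_centre=.09,red_dab=.03,yellow_dab=.03,spray_can=.15,mouthpiece=.075,screwdriver=.01,screw_tin=.05)
for n in("top","scene"):
    c=robot.read_camera(n);save(c,n+"0.png")
    for k,z in Z.items():
        for r in robot.regions_of(c,k)[:2]:
            m=np.argwhere(r["mask"]);uv=m.mean(0)[::-1]
            print(n,k,round(r["conf"],2),np.round(r["rect"]),np.round(uv,1),np.round(ray(c,uv,z),3))
s=robot.read_state();print(s["tool_pos"],s["orientation"],s["t"],s["opening"])
E
```

```text
top index_base 0.98 [266. 143. 384. 257.] [323.1 199.7] [0.57  0.043 0.03 ]
top stage 0.75 [290. 167. 358. 248.] [324.3 201.6] [0.565 0.04  0.03 ]
top yellow_dab 0.56 [360. 229. 371. 234.] [366.3 232.8] [ 0.485 -0.064  0.03 ]
top spray_can 0.63 [468. 121. 505. 154.] [486.7 135.9] [ 0.697 -0.341  0.15 ]
top mouthpiece 0.43 [482. 215. 496. 229.] [488.5 220.3] [ 0.508 -0.356  0.075]
top mouthpiece 0.32 [264. 141. 386. 260.] [323.6 200.2] [0.561 0.041 0.075]
top screwdriver 0.84 [165. 206. 194. 277.] [181.6 250.2] [0.447 0.401 0.01 ]
scene index_base 0.62 [267. 154. 387. 255.] [325.9 208.5] [0.602 0.03  0.03 ]
scene index_base 0.39 [150. 250. 193. 316.] [170.3 281.5] [ 0.68  -0.365  0.03 ]
scene stage 0.73 [298. 159. 358. 221.] [323.7 196.1] [0.559 0.043 0.03 ]
scene stage 0.28 [149. 215. 160. 242.] [154.7 231.1] [ 0.523 -0.374  0.03 ]
scene knob_centre 0.68 [298. 152. 310. 169.] [303.5 162.4] [0.482 0.017 0.09 ]
scene knob_centre 0.47 [298. 157. 357. 225.] [323.7 195.8] [0.615 0.016 0.09 ]
scene spray_can 0.95 [150. 251. 191. 316.] [170.4 281.8] [ 0.776 -0.358  0.15 ]
scene mouthpiece 0.62 [150. 217. 163. 241.] [154.8 231.5] [ 0.568 -0.371  0.075]
scene screwdriver 0.89 [400. 136. 446. 162.] [417.3 145.5] [0.443 0.398 0.01 ]
scene screw_tin 0.82 [446. 190. 477. 224.] [462.4 208.4] [0.742 0.333 0.05 ]
[0.1535376  0.58004028 0.23266612] [-4.05406203e-01 -3.11531402e+00 -9.01163646e-05] 1.0 0.09306465440680341
```

View pics/top0.png

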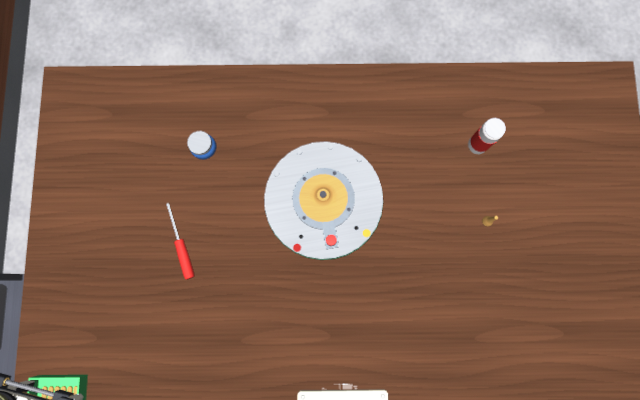

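View pics/scene0.png

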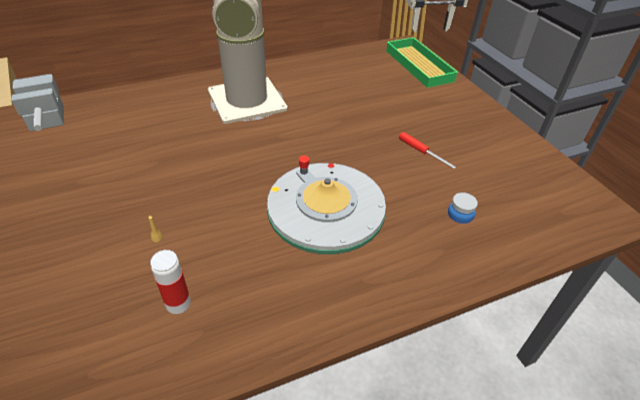

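The top view shows the plate at about (324,200), the knob at (331,240), the red dab at (297,247) with a dark hole at (301,236), and the yellow dab at (366,233) with a hole at (356,228). The scene view agrees. Next I'll refine these positions.

```bash
python3 - <<'E'
from h import *
c=robot.read_camera("top");f=c["frame"].astype(int);save(c,"crop.png",(260,138,390,262),5)
m=robot.regions_of(c,"index_base")[0]["mask"].astype(np.uint8)
g=f.max(2);r,gr,b=f[...,0],f[...,1],f[...,2]
steel=((g>150)&(g-f.min(2)<60)&(cv2.dilate(m,np.ones((5,5)))>0)).astype(np.uint8)
cn=max(cv2.findContours(steel,cv2.RETR_EXTERNAL,cv2.CHAIN_APPROX_NONE)[0],key=len)
P=np.array([ray(c,p,.03)[:2] for p in cn[:,0]])
A=np.c_[2*P,np.ones(len(P))];s=np.linalg.lstsq(A,(P**2).sum(1),rcond=None)[0]
C=s[:2];print("axis",C,"R",np.sqrt(s[2]+C@C))
def cen(box,w,z):
    x0,y0,x1,y1=box;ww=w[y0:y1,x0:x1].clip(0)
    Y,X=np.mgrid[y0:y1,x0:x1];uv=(X*ww).sum()/ww.sum(),(Y*ww).sum()/ww.sum()
    p=ray(c,uv,z)[:2];d=p-C;print(np.round(uv,2),p.round(4),"r",np.hypot(*d).round(4),"ang",np.degrees(np.arctan2(d[1],d[0])).round(2)%360);return p
print("hole red");cen((297,232,306,241),(160-g),.03)
print("hole yel");cen((352,224,361,233),(160-g),.03)
print("dab red");cen((290,241,304,254),((r-gr)-60),.03)
print("dab yel");cen((358,226,374,240),((gr-b)-60),.03)
print("knob top");cen((322,231,342,250),((r-gr)-60),.088)
E
```

```text
axis [0.57346974 0.04267096] R 0.148301021152784
hole red
[300.55 236.04] [0.4785 0.0998] r 0.1109 ang 148.96
hole yel
[355.81 227.41] [ 0.4988 -0.038 ] r 0.1099 ang 227.21
dab red
[296.6  247.18] [0.4509 0.1096] r 0.1396 ang 151.37
dab yel
[366.02 232.63] [ 0.4855 -0.0632] r 0.1377 ang 230.29
knob top
[330.72 239.57] [0.4642 0.0244] r 0.1108 ang 189.48
```

View pics/crop.png

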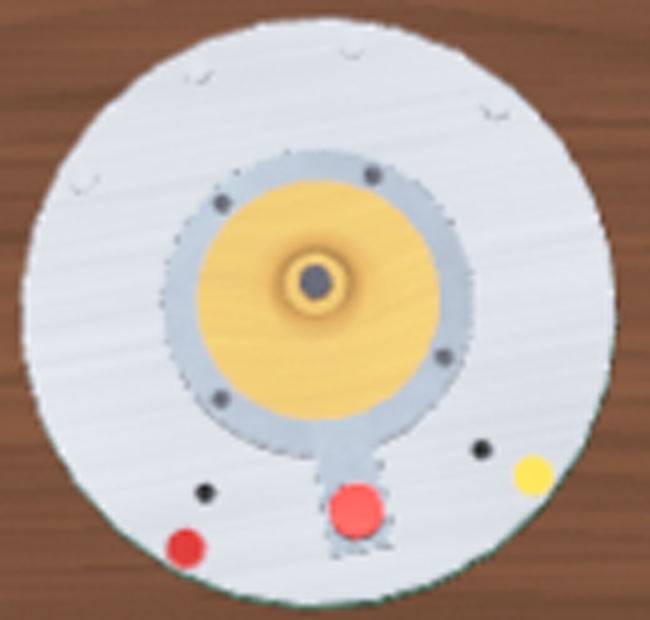

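```bash
cat >> h.py <<'E'
from scipy.spatial.transform import Rotation as Ro
C=np.array([.5735,.0427])
def target(ang,r=.110,z=.082):
    a=np.radians(ang);y=np.array([-np.sin(a),np.cos(a),0]);zz=np.array([0,0,-1.])
    return np.r_[C+r*np.array([np.cos(a),np.sin(a)]),z],np.c_[np.cross(y,zz),y,zz]
def rows(p0,R0,T):
    for p,R in T:
        print(np.round(R0.T@(p-p0),4),np.round(Ro.from_matrix(R0.T@R).as_rotvec()/np.pi,4))
def now():
    s=robot.read_state();return np.array(s["tool_pos"]),Ro.from_rotvec(s["orientation"]).as_matrix(),s
E
python3 - <<'E'
from h import *
p,R,s=now();print(R.round(2))
T=[]
for z in(.18,.10): T.append(target(189.5,.1106,z))
for flip in(1,-1):
    rows(p,R,[(a,B@np.diag([flip,flip,1])) for a,B in T])
print(s["q"])
E
```

```text
[[-0.97  0.26  0.  ]
 [ 0.26  0.97  0.  ]
 [ 0.    0.   -1.  ]]
[-0.4427 -0.4575  0.0526] [-0.     -0.      0.8648]
[-0.4427 -0.4575  0.1326] [-0.     -0.      0.8648]
[-0.4427 -0.4575  0.0526] [ 0.     -0.     -0.1352]
[-0.4427 -0.4575  0.1326] [ 0.     -0.     -0.1352]
[ 1.22660099e+00  1.30372991e-01  1.48818549e+00  1.31997939e-05
  1.52299443e+00 -8.53773011e-02]
```

```bash
python3 -m handwheel '[[-1,-0.443,-0.4575,0.0526,0,0,-0.1352],[-1,-0.443,-0.4575,0.0526,0,0,-0.1352],[-1,-0.443,-0.4575,0.0526,0,0,-0.1352],[-1,-0.443,-0.4575,0.0526,0,0,-0.1352],[-1,-0.443,-0.4575,0.0526,0,0,-0.1352],[-1,-0.443,-0.4575,0.0526,0,0,-0.1352],[-1,-0.443,-0.4575,0.0526,0,0,-0.1352],[-1,-0.443,-0.4575,0.0526,0,0,-0.1352],[-1,-0.443,-0.4575,0.0526,0,0,-0.1352],[-1,-0.443,-0.4575,0.0526,0,0,-0.1352],[-1,-0.443,-0.4575,0.0526,0,0,-0.1352],[-1,-0.443,-0.4575,0.0526,0,0,-0.1352],[-1,-0.443,-0.4575,0.0526,0,0,-0.1352],[-1,-0.443,-0.4575,0.0526,0,0,-0.1352]]'
python3 - <<'E'
from h import *
p,R,s=now();print(p,R.round(3),s["t"])
rows(p,R,[tuple(x if i==0 else x@np.diag([-1,-1,1]) for i,x in enumerate(target(189.5,.1106,.083)))])
E
```

```text
t: 2.85
tool_pos: [0.4643, 0.0258, 0.1803]
orientation: [-0.264, 3.13, 0.0]
force: [0.4, -0.2, -0.1]
opening: 0.0931
gripper_force: 0.0
[0.46434038 0.02584647 0.18025171] [[-0.986 -0.167  0.   ]
 [-0.167  0.986  0.   ]
 [-0.     0.    -1.   ]] 2.85
[ 0.0002 -0.0014  0.0973] [0.0001 0.0001 0.0008]
```

```bash
python3 -m handwheel '[[-1,0,0,0.05,0,0,0],[-1,0,0,0.085,0,0,0],[-0.5,0,0,0.097,0,0,0],[0.2,0,0,0.097,0,0,0],[0.25,0,0,0.097,0,0,0],[0.3,0,0,0.097,0,0,0],[0.3,0,0,0.097,0,0,0]]' 6
python3 -m handwheel '[[0.36,0,0,0,0,0,0],[0.4,0,0,0,0,0,0],[0.44,0,0,0,0,0,0],[0.46,0,0,0,0,0,0],[0.5,0,0,0,0,0,0],[0.5,0,0,0,0,0,0]]' 6
```

```text
t: 3.72
tool_pos: [0.4654, 0.0243, 0.0839]
orientation: [-0.26, 3.129, -0.0]
force: [0.1, 0.2, 0.1]
opening: 0.0469
gripper_force: 0.0
t: 4.47
tool_pos: [0.4647, 0.0243, 0.083]
orientation: [0.26, -3.131, 0.0]
force: [0.6, -1.8, 0.1]
opening: 0.0259
gripper_force: 6.0
```

```bash
python3 -m handwheel '[[0.8,0,0,0,0,0,0],[0.8,0,0,0,0,0,0],[0.8,0,0,-0.004,0,0,0],[0.8,0,0,-0.008,0,0,0],[0.8,0,0,-0.011,0,0,0],[0.8,0,0,-0.013,0,0,0],[0.8,0,0,-0.013,0,0,0],[0.8,0,0,-0.013,0,0,0]]' 35
python3 - <<'E'
from h import *
p,R,s=now();print(p,s["force"])
c0=C.copy();d=p[:2]-c0;print(np.hypot(*d),np.degrees(np.arctan2(d[1],d[0]))%360)
R=target(189.5)[1]@np.diag([-1,-1,1])
p0=p.copy();T=[]
a0=np.degrees(np.arctan2(d[1],d[0]))%360;r=np.hypot(*d)
for k in range(1,13):
    a=a0-3*k;q,_=target(a,r,p[2]);T.append((q,Ro.from_euler('z',-3*k,degrees=True).as_matrix()@R))
rows(p,R,T)
E
```

```text
t: 5.48
tool_pos: [0.4645, 0.0245, 0.0951]
orientation: [0.26, -3.13, -0.0]
force: [5.7, 0.6, -13.0]
opening: 0.0249
gripper_force: 35.0
[0.46447047 0.02445146 0.09511976] [  5.73656722   0.61116229 -13.00131612]
0.11054612923266152 189.50166434806857
[-0.0002  0.0058  0.    ] [0.     0.     0.0167]
[-0.0006  0.0116  0.    ] [0.     0.     0.0333]
[-0.0014  0.0173  0.    ] [0.   0.   0.05]
[-0.0024  0.023   0.    ] [0.     0.     0.0667]
[-0.0038  0.0286  0.    ] [0.     0.     0.0833]
[-0.0054  0.0342  0.    ] [0.  0.  0.1]
[-0.0073  0.0396  0.    ] [0.     0.     0.1167]
[-0.0096  0.045   0.    ] [0.     0.     0.1333]
[-0.012   0.0502  0.    ] [0.   0.   0.15]
[-0.0148  0.0553  0.    ] [0.     0.     0.1667]
[-0.0178  0.0602  0.    ] [0.     0.     0.1833]
[-0.0211  0.065   0.    ] [0.  0.  0.2]
```

```bash
python3 -m handwheel '[[0.8,-0.0007,0.0058,0,0,0,0.0167],[0.8,-0.0011,0.0116,0,0,0,0.0333],[0.8,-0.0019,0.0173,0,0,0,0.05],[0.8,-0.0029,0.023,0,0,0,0.0667],[0.8,-0.0043,0.0286,0,0,0,0.0833],[0.8,-0.0058,0.0341,0,0,0,0.1]]'
python3 - <<'E'
from h import *
p,R,s=now();print(p,s["force"])
d=p[:2]-C;print(np.hypot(*d),np.degrees(np.arctan2(d[1],d[0]))%360)
E
```

```text
t: 6.22
tool_pos: [0.4641, 0.0589, 0.0948]
orientation: [-0.235, -3.131, 0.001]
force: [5.9, -2.3, -12.6]
opening: 0.0252
gripper_force: 35.0
[0.46410929 0.05888815 0.09484051] [  5.92996469  -2.25826288 -12.62178825]
0.11058202065954759 171.58219647027943
```

```bash
python3 -m handwheel '[[0.8,-0.0007,0.0058,0,0,0,0.0167],[0.8,-0.0011,0.0116,0,0,0,0.0333],[0.8,-0.0019,0.0173,0,0,0,0.05],[0.8,-0.0029,0.023,0,0,0,0.0667],[0.8,-0.0043,0.0286,0,0,0,0.0833],[0.8,-0.0058,0.0341,0,0,0,0.1],[0.8,-0.0058,0.0341,0,0,0,0.1]]'
python3 - <<'E'
from h import *
p,R,s=now();print(p,s["force"])
d=p[:2]-C;print(np.hypot(*d),np.degrees(np.arctan2(d[1],d[0]))%360)
c=robot.read_camera("top");save(c,"t2.png",(260,138,390,262),5)
E
```

```text
t: 7.1
tool_pos: [0.4746, 0.0918, 0.0947]
orientation: [-0.718, -3.056, 0.001]
force: [3.0, -0.8, -12.9]
opening: 0.0252
gripper_force: 35.0
[0.47456796 0.09183661 0.09474452] [  2.95693089  -0.81168715 -12.94090892]
0.11046246047873634 153.58777369056318
```

View pics/t2.png

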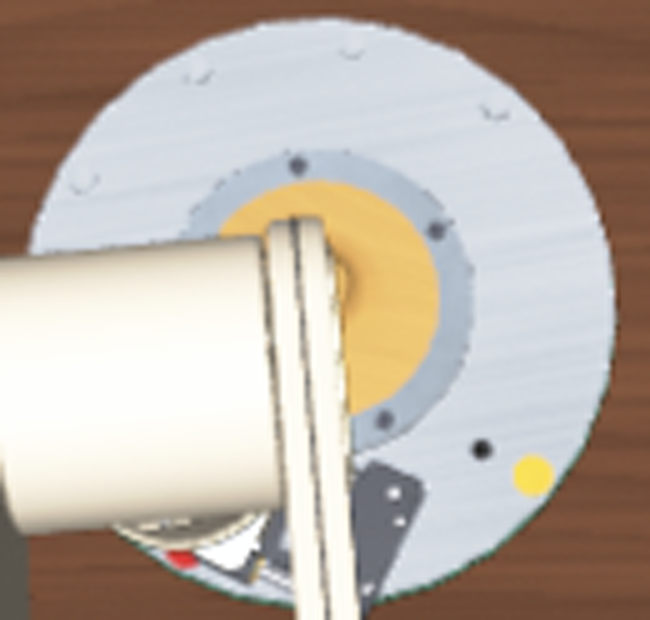

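The table has swung about 36° (bolts moved), so the pin is about 8.5 mm short of the red hole. I'll go nearer, lower slightly, then slacken the grip.

```bash
python3 -m handwheel '[[0.8,-0.0003,0.0025,0,0,0,0.007],[0.8,-0.0006,0.005,0,0,0,0.0144],[0.8,-0.0006,0.005,0.0006,0,0,0.0144],[0.8,-0.0006,0.005,0.0012,0,0,0.0144],[0.8,-0.0006,0.005,0.0012,0,0,0.0144]]'
python3 - <<'E'
from h import *
p,R,s=now();print(p,s["force"])
d=p[:2]-C;print(np.hypot(*d),np.degrees(np.arctan2(d[1],d[0]))%360)
E
```

```text
t: 7.78
tool_pos: [0.4773, 0.0964, 0.0942]
orientation: [-0.788, -3.039, 0.0]
force: [-5.3, 1.8, -12.7]
opening: 0.0253
gripper_force: 35.0
[0.47728595 0.09636917 0.09424113] [ -5.29215352   1.83419819 -12.66779519]
0.1101704329654828 150.84678041502957
```

```bash
python3 -m handwheel '[[0.8,0.0003,0,0.0004,0,0,0],[0.8,0.0003,0,0.0007,0,0,0],[0.8,0.0003,0,0.0007,0,0,0]]'
python3 -m handwheel '[[0.8,0,0,0.0004,0,0,0],[0.8,0,0,0.0007,0,0,0],[0.8,0,0,0.0007,0,0,0]]'
```

```text
t: 8.15
tool_pos: [0.4773, 0.0964, 0.0937]
orientation: [-0.788, -3.039, 0.0]
force: [-5.8, 0.5, -11.7]
opening: 0.0252
gripper_force: 35.0
t: 8.52
tool_pos: [0.4773, 0.0964, 0.0931]
orientation: [-0.788, -3.039, 0.0]
force: [-5.7, 1.4, -11.0]
opening: 0.0256
gripper_force: 35.0
```

```bash
python3 -m handwheel '[[0.42,0,0,0,0,0,0],[0.36,0,0,0,0,0,0],[0.36,0,0,0,0,0,0]]' 10
python3 -m handwheel '[[0.36,0,0.001,0,0,0,0],[0.36,0,0.002,0,0,0,0],[0.36,0,0.002,0,0,0,0]]'
```

```text
t: 8.9
tool_pos: [0.4798, 0.0963, 0.095]
orientation: [0.788, 3.037, 0.002]
force: [-0.9, 0.0, -0.5]
opening: 0.0296
gripper_force: 0.0
t: 9.28
tool_pos: [0.4792, 0.098, 0.0935]
orientation: [0.789, 3.041, 0.0]
force: [-0.2, 0.6, -0.6]
opening: 0.0295
gripper_force: 0.0
```

```bash
python3 -m handwheel '[[0.36,0,0.0005,0,0,0,0],[0.36,0,0.001,0,0,0,0],[0.36,0,0.001,0,0,0,0]]'
python3 -m handwheel '[[0.36,0,0.0005,0,0,0,0],[0.36,0,0.001,0,0,0,0],[0.36,0,0.001,0,0,0,0]]'
python3 -m handwheel '[[0.36,0,0.0003,0,0,0,0],[0.36,0,0.0005,0,0,0,0],[0.36,0,0.0005,0,0,0,0]]'
python3 - <<'E'
from h import *
p,R,s=now();print(p,s["force"],R[:,1])
for n,b in (("scene",(260,130,360,205)),):
    c=robot.read_camera(n);save(c,"s3.png",b,7)
E
```

```text
t: 9.65
tool_pos: [0.4795, 0.099, 0.0934]
orientation: [-0.789, -3.041, -0.001]
force: [-0.7, 0.5, -0.1]
opening: 0.0297
gripper_force: 0.0
t: 10.02
tool_pos: [0.4799, 0.0997, 0.0934]
orientation: [-0.789, -3.041, 0.0]
force: [-0.8, -0.4, -0.3]
opening: 0.03
gripper_force: 0.4
t: 10.4
tool_pos: [0.4802, 0.1002, 0.0934]
orientation: [-0.789, -3.041, 0.0]
force: [-0.8, -1.3, 1.3]
opening: 0.0299
gripper_force: 0.5
[0.48019846 0.1001677  0.09340747] [-0.83532041 -1.28136956  1.3318706 ] [ 4.86095282e-01  8.73905816e-01 -3.75753115e-05]
```

View pics/s3.png

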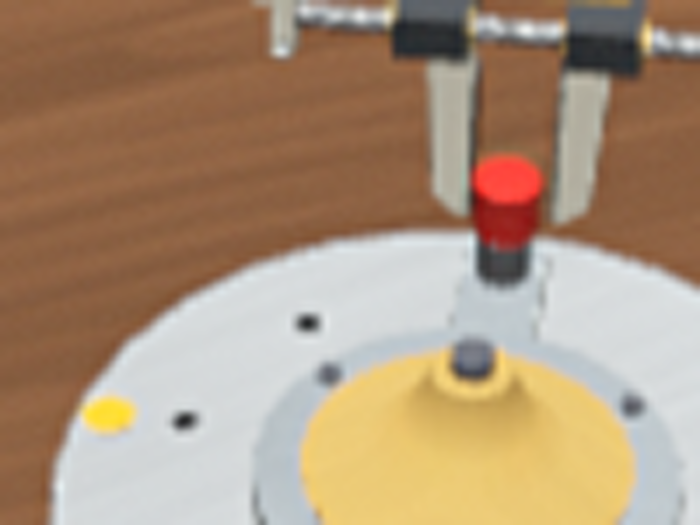

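The scene crop shows the trailing finger touching the knob at (505,200), with the knob still raised. I'll keep nudging it.

```bash
for i in 1; do python3 -m handwheel '[[0.36,0,0.0003,0,0,0,0],[0.36,0,0.0006,0,0,0,0],[0.36,0,0.0006,0,0,0,0]]'; done | grep -E "pos|force"
python3 -m handwheel '[[0.36,0,0.0003,0,0,0,0],[0.36,0,0.0006,0,0,0,0],[0.36,0,0.0006,0,0,0,0]]'| grep -E "pos|force"
python3 -m handwheel '[[0.36,0,0.0003,0,0,0,0],[0.36,0,0.0006,0,0,0,0],[0.36,0,0.0006,0,0,0,0]]'| grep -E "pos|force"
python3 - <<'E'
from h import *
c=robot.read_camera("scene");save(c,"s4.png",(260,130,360,205),7)
E
```

```text
tool_pos: [0.4805, 0.1007, 0.0934]
force: [-0.7, -0.2, -0.5]
gripper_force: 0.5
tool_pos: [0.4808, 0.1012, 0.0934]
force: [-1.1, -0.4, 0.7]
gripper_force: 0.5
tool_pos: [0.4811, 0.1017, 0.0934]
force: [-1.0, -1.3, 1.1]
gripper_force: 0.8
```

View pics/s4.png

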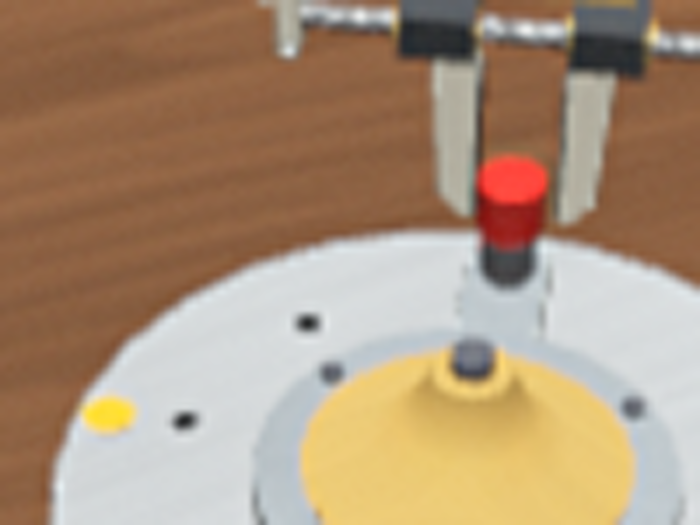

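The knob has followed the finger (now at about (512,200)) and is still raised. I'll nudge further and measure the knob height numerically.

```bash
cat > k.py <<'E'
from h import *
c=robot.read_camera("scene");f=c["frame"].astype(int)[140:180,310:350]
m=(f[...,0]-f[...,1]>90);y,x=np.nonzero(m);print("knob px",x.mean().round(2)+310,y.mean().round(2)+140,len(x))
E
python3 k.py
python3 -m handwheel '[[0.36,0,0.0003,0,0,0,0],[0.36,0,0.0006,0,0,0,0],[0.36,0,0.0006,0,0,0,0]]'| grep -E "pos|force"; python3 k.py
python3 -m handwheel '[[0.36,0,0.0003,0,0,0,0],[0.36,0,0.0006,0,0,0,0],[0.36,0,0.0006,0,0,0,0]]'| grep -E "pos|force"; python3 k.py
python3 -m handwheel '[[0.36,0,0.0003,0,0,0,0],[0.36,0,0.0006,0,0,0,0],[0.36,0,0.0006,0,0,0,0]]'| grep -E "pos|force"; python3 k.py
```

```text
knob px 332.47 157.76 105
tool_pos: [0.4812, 0.1019, 0.0933]
force: [-4.0, -3.4, 1.5]
gripper_force: 2.5
knob px 332.58 157.71 104
tool_pos: [0.4813, 0.1021, 0.0933]
force: [-5.2, -5.5, 3.0]
gripper_force: 3.6
knob px 332.61 157.66 103
tool_pos: [0.4813, 0.1022, 0.0933]
force: [-5.4, -7.8, 4.4]
gripper_force: 4.7
knob px 332.66 157.7 102
```

```bash
python3 -m handwheel '[[0.36,0,-0.001,0,0,0,0],[0.36,0,-0.002,0,0,0,0],[0.36,0,-0.002,0,0,0,0]]'| grep -E "pos|force"; python3 k.py
python3 - <<'E'
from h import *
c=robot.read_camera("scene");save(c,"s5.png",(310,140,360,178),14)
t=robot.read_camera("top")
for n in("scene",):
  for a in(150,149,148,147):
    for z in(.090,.100):
      q=np.r_[C+.11*np.array([np.cos(np.radians(a)),np.sin(np.radians(a))]),z]
      print(a,z,cv2.projectPoints(q[None],np.array(c["rvec"]),np.array(c["tvec"]),np.array([[c["fx"],0,c["cx"]],[0,c["fy"],c["cy"]],[0,0,1.]]),None)[0].ravel().round(1))
f=t["frame"].astype(int)[225:262,280:325];r=f[...,0]-f[...,1]
y,x=np.nonzero(r>60);print(len(x),x.mean()+280 if len(x) else 0)
# stage bolts angle: dark bolts
E
```

```text
tool_pos: [0.4812, 0.1017, 0.0935]
force: [-1.3, -1.2, -0.5]
gripper_force: 0.9
knob px 332.51 157.76 106
150 0.09 [331.5 154.4]
150 0.1 [331.6 151.4]
149 0.09 [332.2 154.4]
149 0.1 [332.4 151.4]
148 0.09 [332.9 154.5]
148 0.1 [333.1 151.5]
147 0.09 [333.6 154.6]
147 0.1 [333.8 151.6]
22 295.59090909090907
```

View pics/s5.png

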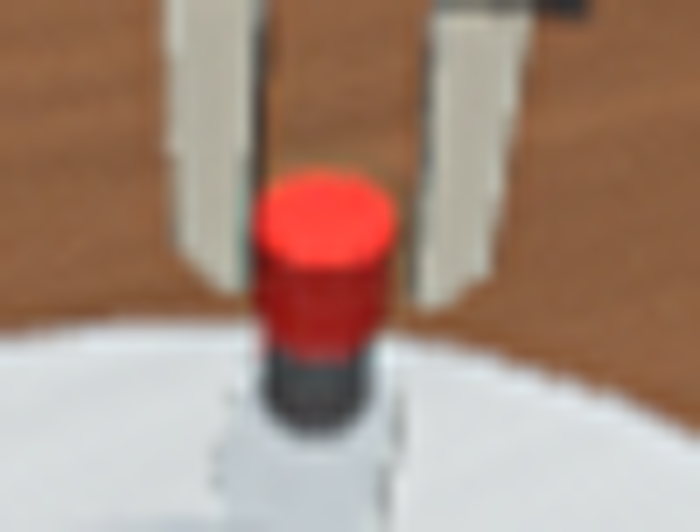

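The knob's top disc, at about (333,155), matches a top height of 90 mm rather than 100 mm. So the pin has already dropped in and was only taking up the hole's clearance. I'll release and retreat.

```bash
python3 -m handwheel '[[0.3,0,-0.001,0,0,0,0],[0.1,0,-0.0015,0,0,0,0],[-0.4,0,-0.0015,0,0,0,0],[-0.6,0,-0.0015,0,0,0,0],[-0.6,0,-0.0015,-0.03,0,0,0],[-0.6,0,-0.0015,-0.08,0,0,0],[-0.6,-0.0,-0.0015,-0.14,0,0,0],[-0.6,0.05,-0.0015,-0.2,0,0,0],[-0.6,0.1,0.05,-0.2,0,0,0],[-0.6,0.1,0.11,-0.2,0,0,0],[-0.6,0.1,0.17,-0.2,0,0,0],[-0.6,0.1,0.23,-0.2,0,0,0],[-0.6,0.1,0.23,-0.2,0,0,0],[-0.6,0.1,0.23,-0.2,0,0,0],[-0.6,0.1,0.23,-0.2,0,0,0]]'
python3 k.py
python3 - <<'E'
from h import *
t=robot.read_camera("top");save(t,"t6.png",None,1)
f=t["frame"].astype(int);r=f[...,0]-f[...,1]
n,l,st,ce=cv2.connectedComponentsWithStats((r[225:262,280:345]>80).astype(np.uint8))
for s_,q in zip(st[1:],ce[1:]):
    if s_[4]>15:
        uv=q+[280,225]; print(s_[4],uv.round(1),[ray(t,uv,z)[:2].round(4) for z in(.03,.088,.098)])
E
```

```text
t: 15.35
tool_pos: [0.5054, 0.3502, 0.2945]
orientation: [0.79, 3.039, 0.001]
force: [-0.6, 1.0, 0.0]
opening: 0.0739
gripper_force: 0.0
knob px 332.47 157.76 105
91 [298.6 233.8] [array([0.4842, 0.1048]), array([0.4786, 0.1006]), array([0.4777, 0.0999])]
42 [296.8 247.1] [array([0.4512, 0.109 ]), array([0.4472, 0.1047]), array([0.4465, 0.104 ])]
```

View pics/t6.png

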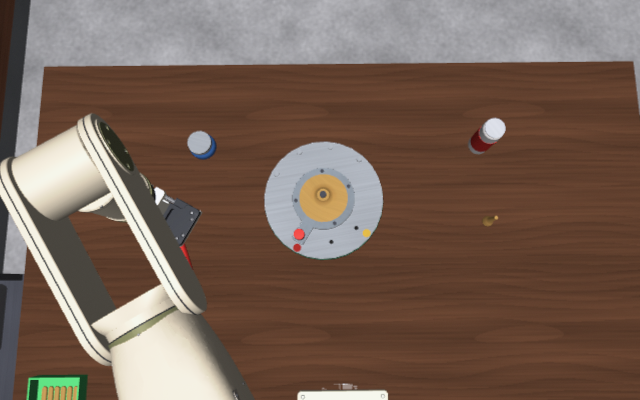

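The knob now sits over the red hole (299,234), next to the red dab. One more check of its height against the starting picture.

```bash
python3 - <<'E'
from h import *
c=robot.read_camera("scene");a=cv2.imread("pics/scene0.png")[...,::-1].astype(int);b=c["frame"].astype(int)
K=np.array([[c["fx"],0,c["cx"]],[0,c["fy"],c["cy"]],[0,0,1.]])
for f,(x0,y0,x1,y1),xy in((a,(290,145,318,180),(.4645,.0245)),(b,(318,140,346,175),(.4786,.1003))):
    w=f[y0:y1,x0:x1];m=w[...,0]-w[...,1]>90
    n,l,st,ce=cv2.connectedComponentsWithStats(m.astype(np.uint8));i=1+st[1:,4].argmax()
    print(st[i],ce[i]+[x0,y0],[cv2.projectPoints(np.array([[*xy,z]]),np.array(c["rvec"]),np.array(c["tvec"]),K,None)[0].ravel().round(2) for z in(.078,.088)])
E
```

```text
[  9  10  10  13 105] [303.52380952 160.97142857] [array([303.56, 161.25]), array([303.57, 158.28])]
[ 10  12  10  13 104] [332.49038462 157.70192308] [array([332.21, 157.78]), array([332.39, 154.82])]
```

The height matches the home position to within about 1 mm.

```bash
python3 -c "
from plant import robot
print(robot.close_job())"
```

```text
the job is handed in; nothing more can be done
None
```

The job is handed in: in the last camera check the plunger is home in the hole at the red dab (about 29 mm from it), the knob is free and the arm is clear, but the hand-in call returned no verdict.

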